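# Slide a watch under the timing tester's low bridge

### The job

Push the aluminium carrier, with the pocket watch lying in its nest, nose first along the bench and under the timing tester's low bridge until its front edge rests against the steel back stop, then press the tester's button fully down and let it come back up. Only push: do not lift or tip the carrier, do not touch the watch or let it leave its nest, do not press the button before the carrier is home, and leave the other things on the bench where they are.

Things in the scene. Friction and masses are not known exactly. Their poses are not given: they have to be found in the camera images.
- tester: Timing tester, fixed. Origin on the bench, mid-lane; +x = the way the carrier goes in (within 12 deg of world +y), z up. Grey bar over the lane, x -5 to +55 mm, underside 24 mm and top 40 mm above the bench. Lane 72 mm wide between a pillar (y +36 to +50, 40 high) and a blue box (y -36 to -98, 50 high). Its mouth faces -x: two 18 mm high steel cheeks flare out to y = +-57 at x = -35.
- tester_stop (a point): Middle of the face of the steel back stop that crosses the lane behind the bridge (20 high, 100 wide); 5 mm above the bench, tester frame (60, 0, 5) mm.
- test_button_top (a point): Centre of the top face of the round black push button (24 mm dia) on top of the blue box, at tester x = 25, y = -68 mm; it moves with the button. Pressed straight down.
- test_button (a joint): Button travel in m: 0 up, 0.006 fully down. A spring pushes it back; fully down takes 5 N.
- carrier: Loose aluminium plate 130 x 60 x 10 mm flat on the bench, 200 to 380 g; origin mid-underside, +x to its front, z up. A 6 mm thick lip, 22 mm high from the bench, crosses its tail, rear face at x = -65. Ring nest (outer dia 58, rim 14 mm above the bench) at x = +30. Home, its tail stands 65 mm out of the bridge. Friction on the bench takes about 2 to 6 N to push.
- carrier_front (a point): Middle of the carrier's front edge, 5 mm above the bench (carrier frame 65, 0, 5 mm).
- carrier_tail (a point): Middle of the rear face of the tail lip, 11 mm above the bench (carrier frame -65, 0, 11 mm).
- nest (a point): Centre of the nest's floor (carrier frame 30, 0, 10 mm).
- watch: Loose steel pocket watch, white dial, dia 48 x 10 mm, 80 g, lying face up in the carrier's nest, its top about 21 mm above the bench; origin at the centre of its underside.
- spare_watch: Bystander: a brass pocket watch, dia 48 x 10, lying on the bench between the robot and the tester; origin at its underside or middle. Leave alone.
- loupe: Bystander: black eye loupe, dia 38, 40 high, standing; origin at its underside or middle. Leave alone.
- jar: Bystander: small amber jar with a steel cap, dia 40, 45 high; origin at its underside or middle. Leave alone.
- oil_pot: Bystander: white ceramic oil pot, dia 44, 30 high; origin at its underside or middle. Leave alone.
- bench_block: Bystander: square steel bench block with three holes, 60 x 60 x 25, beyond the back stop of the tester; origin at its underside or middle. Leave alone.
- tweezers: Bystander: steel tweezers lying flat, about 110 x 14 x 8; origin at its underside or middle. Leave alone.
- screwdriver: Bystander: small screwdriver lying on the bench, 130 long; origin at its underside or middle. Leave alone.
Not all that is in view belongs to the job. Leave any orange or yellow look-alike of the tester alone.

How it is judged (in metres and radians):
On the way, in this order (a step that is already met when the one before it is completed fails the run):
1. the carrier is fully under the bridge, against the back stop, level, with the watch in its nest (x of carrier_front in the frame of tester above 0.056 m and y of carrier_front in the frame of tester between -0.01 and 0.01 m and angle between the x axis of carrier and the x axis of tester, either way round below 0.08 rad and angle between carrier's own z axis and vertical below 0.03 rad and distance between watch and nest below 0.005 m), for 0.2 s.
2. the button is pressed fully down (all of step 1 and value of joint test_button above 0.0045 m), for 0.05 s.
At the end, for the whole second after the job is handed in: The carrier's front edge is within 4 mm of the back stop and within 10 mm of the lane's middle line, straight within 0.08 rad and level within 0.03 rad, the watch within 5 mm of its nest's centre, everything at rest and the button (pressed at least 4.5 mm after the carrier got home) up again (all of step 1 and value of joint test_button below 0.0015 m and linear speed of each of carrier, watch below 0.01 m/s); the robot touches nothing.
It fails at once if the carrier is lifted off the bench or tipped (height (world z) of carrier above 0.005 m or angle between carrier's own z axis and vertical above 0.08 rad).
It fails at once if the watch leaves its nest (distance between watch and nest above 0.008 m).
It fails at once if the robot touches the watch (contact force between any of the fingers, the arm and watch above 0.3 N).
It fails at once if the button is pressed before the carrier is home (value of joint test_button above 0.003 m and not (x of carrier_front in the frame of tester above 0.056 m and y of carrier_front in the frame of tester between -0.01 and 0.01 m and angle between the x axis of carrier and the x axis of tester, either way round below 0.08 rad and angle between carrier's own z axis and vertical below 0.03 rad and distance between watch and nest below 0.005 m)).
It fails at once if another thing on the bench is moved by more than 15 mm (distance of any of spare_watch, loupe, jar, oil_pot, bench_block, tweezers, screwdriver from where it was at the start of the episode above 0.015 m).
It also fails if it takes over 72 s, if anything falls off the work surface, if the arm or the gripper's body presses on something with over 40 N, if the wrist force passes 120 N, or if a joint passes its speed limit or range.

### The arm

A 6-joint arm with a two-finger parallel gripper is mounted at the origin on the work surface. World frame = base frame: x ahead of the robot, y to its left, z up, the work surface at z = 0. Lengths are in mm, angles in rad, forces in N, time in s.
With the tool pointing down it reaches from about 350 to 975 mm from the base axis. Payload 7.1 kg.
Tool frame: the origin (TCP) lies at the very end of the fingers, on their centre line; the grasp point (between the pads) lies tcp_to_grasp behind it (tcp_to_grasp is the distance from the TCP to the grasp point, in mm); z points along the fingers, x is the direction in which the jaws open and shut, and the axes are right-handed (so a half turn about z gives the same grasp; the last joint's range is limited). The gripper opens to 88 mm and grips with 3 to 60 N. Pads are 20 mm wide; open, the fingers measure 115 mm over their backs; the gripper's body (75 mm by 178 mm) begins 61 mm behind the grasp point.
Start: joints at [1.16, 0.423, 1.63, -0, 1.089, -0.019], TCP at [238.626, 577.635, 222.675] pointing down, gripper open.
Joint ranges: [-3, 3], [-0.9, 2.11], [0.09, 2.58], [-1.31, 4.45], [0.11, 2.69], [-2.54, 2.54]. Speed limits (rad/s): [2.39, 2.39, 3.01, 3.14, 3.14, 3.14].

### API

Orientations are given as a rotation vector (axis times angle).
In Python, from workcell import get_obs, get_image, close_job, recognise, mark_of, tcp_to_grasp gives the robot as it stands. The module is installed in compiled form; this text tells all that it offers.
- The arm moves only by the tool move_arm, never from a script. Its argument "motion" is a list of rows, each a list of 7 numbers: the shift along the world's x, y, z in mm, then the turn, a rotation vector about the world's x, y, z in rad, then the finger opening in mm, from 0 to 87.8. A call has 1 to 5 rows; each row is the pose to reach, as a shift and turn from the pose commanded when the call began; what a row does not reach only later rows make up. A row lasts 1/12 s, in which the tool goes at most 41.7 mm and 7.16 degrees, less where a joint would pass 70% of its speed; a pose out of reach is approached as far as the arm can. A call with a gripper value outside its range is refused whole. The fingers move at their own pace and stop on an object; the grip force is fixed at half the most. Time passes only in rows, so rows that repeat a pose let the fingers close. It gives the time, the measured TCP pose, the force and the opening at its end, in the units of the state.
- get_obs(): the state, without advancing time (a new reading comes with each control period).
- get_image(name): name is "scene" or "top" or "wrist"; returns a dict with "color" (400x640x3 uint8, red, green, blue), "mtx" (3x3 intrinsics, pixels), "camera_from_world" (4x4, takes a point from world to camera coordinates). Camera axes: x right, y up, looking along -z (the intrinsics and any distortion apply to the point x, -y, -z); pixel columns grow to the right and rows downward; lengths in mm; the calibration is good to about 2 mm. The wrist camera is an equidistant fisheye: a pixel r from the principal point sees the ray r / f radians off the axis. A picture is of the moment at which its call begins. There is no depth.
- close_job(): hands the job in, once; it reports no verdict.
Trained networks look in a picture, given as the dict that the camera call returned (one of the last four; its "shot" number tells which), for a name from the list of things; names that differ only in an ending like _2 or _b are one class to them, and where a whole thing is asked for, a point or a joint stands for the part that bears it (a point fixed in the world has none). Each returns a list of dicts, best first, with "p" (0 to 1); they miss things now and then, are a little off and sometimes report something else, mostly with a low value. They report only what shows in the picture. A call takes as long as a camera call. They do not tell look-alikes from the thing itself.
- recognise(picture, label): "bbox" ([centre column, centre row, width, height] in pixels, round what is visible of it).
- mark_of(picture, label): "location" ([row, column] in pixels: a listed point, or the origin of a listed thing).
The state is a dict: "t": time; "qpos": joint angles; "qvel": joint speeds; "joint_torque": joint torques, N m; "ee_pos": TCP position; "orientation": TCP orientation; "ft_force": force on the tool from outside, world axes, zero at the start; "moment": the same for the moment, N m; "width": finger opening in mm.
Only numpy, scipy, OpenCV 4.12 (cv2) and the standard library are available. Lean on these libraries where they do the work, as an engineer would, in place of code of your own. Each camera call takes 0.05 s, during which the arm holds its last target. There are 200 camera calls.

## Working session

There is one attempt and no reset: what is moved stays moved. The work goes in short steps, Python scripts to look and compute and a tool call to move; the robot and the scene stay as the last step left them, time stands still between calls to the robot, and variables do not carry over. Pictures are saved under pics/ and viewed, about 8 in all and at most 12, crops included, and the job is handed in when it is done.

Besides the shell and the picture viewer there is one more tool, called in YAML: its name, and indented under it one key for each argument. move_arm: Moves the arm, as the interface text tells. Its arguments: {"type":"object","properties":{"motion":{"type":"array"}},"required":["motion"]}

```bash
mkdir -p pics; cat > h.py <<'E'
import numpy as np, cv2
from workcell import *
def ray(im,row,col):
    K=im["mtx"];T=np.array(im["camera_from_world"]);x=(col-K[0][2])/K[0][0];y=(row-K[1][2])/K[1][1]
    d=np.array([x,-y,-1.]);R=T[:3,:3];return -R.T@T[:3,3],R.T@d
def at(im,row,col,z):
    c,d=ray(im,row,col);return c+d*(z-c[2])/d[2]
def proj(im,p):
    K=im["mtx"];T=np.array(im["camera_from_world"]);q=T[:3,:3]@np.array(p,float)+T[:3,3]
    return K[0][0]*q[0]/-q[2]+K[0][2],K[1][1]*-q[1]/-q[2]+K[1][2]
def save(n,c,s=1): cv2.imwrite("pics/"+n,cv2.resize(c[...,::-1],None,fx=s,fy=s,interpolation=cv2.INTER_CUBIC))
E
python3 - <<'E'
from h import *
np.set_printoptions(precision=1,suppress=True)
o=get_obs();print(o["t"],o["ee_pos"],o["orientation"],o["ft_force"],tcp_to_grasp)
Z=dict(tester=0,tester_stop=5,test_button_top=56,carrier=0,carrier_front=5,carrier_tail=11,nest=10,watch=11,spare_watch=0,loupe=0,jar=0,oil_pot=0,bench_block=0,tweezers=0,screwdriver=0)
for n in("top","scene"):
    im=get_image(n);save(n+"0.png",im["color"])
    T=np.array(im["camera_from_world"]);print(n,-T[:3,:3].T@T[:3,3])
    for l,z in Z.items():
        for m in mark_of(im,l)[:3]:
            print(l,round(m["p"],2),np.array(m["location"]),at(im,*m["location"],z))
E
```

```text
0.0 [238.4 577.1 221.9] [ 2.6  1.7 -0. ] [0.9 0.2 0.3] 18.700000000000003
top [ 490.7   -7.7 1065.7]
tester 0.75 [274.2 338.9] [366.2 -24.5   0. ]
tester 0.71 [197.3 277.8] [575.6 143.5   0. ]
tester 0.59 [269.5 215. ] [378.  314.1   0. ]
tester_stop 0.84 [197.8 261.4] [574.  188.2   5. ]
tester_stop 0.71 [283.5 321.8] [341.9  21.7   5. ]
tester_stop 0.71 [266.6 191.8] [386.2 376.6   5. ]
test_button_top 0.6 [261.8 321.6] [404.1  20.8  56. ]
test_button_top 0.45 [170.5 264.7] [642.3 170.9  56. ]
test_button_top 0.38 [245.9 196.5] [444.6 347.3  56. ]
carrier 0.6 [210.1 381.6] [ 539.6 -142.2    0. ]
carrier_front 0.8 [207.5 358.3] [546.6 -78.2   5. ]
carrier_front 0.32 [206.8 382.7] [ 548.4 -144.6    5. ]
carrier_tail 0.79 [208.  406.8] [ 544.7 -208.8   11. ]
carrier_tail 0.5 [196.  280.4] [578.3 134.8  11. ]
carrier_tail 0.38 [210.6 372.5] [ 537.8 -116.2   11. ]
nest 0.82 [210.9 371. ] [ 537.1 -112.2   10. ]
watch 0.77 [210.7 373.2] [ 537.5 -118.1   11. ]
watch 0.47 [203.7 259.9] [557.3 191.   11. ]
spare_watch 0.56 [265.2 268.2] [389.9 168.1   0. ]
spare_watch 0.16 [135.8 397.8] [ 74
[... 831 characters left out ...]
.7  56. ]
test_button_top 0.4 [257.  450.3] [434.3 341.5  56. ]
carrier 0.69 [196.9 288.4] [ 534.6 -154.8    0. ]
carrier_front 0.69 [207.7 302.5] [539.9 -84.6   5. ]
carrier_tail 0.93 [187.6 274.3] [ 545.2 -208.8   11. ]
carrier_tail 0.47 [230.2 399.9] [411.3 176.9  11. ]
nest 0.71 [202. 297.] [ 538.3 -110.6   10. ]
watch 0.66 [200.8 298.6] [ 531.9 -110.4   11. ]
spare_watch 0.74 [229.3 403.3] [392.1 176.    0. ]
loupe 0.79 [224.6 216.9] [ 760.9 -207.9    0. ]
jar 0.53 [285.7 289.2] [751.9  96.8   0. ]
jar 0.34 [264.3 364.8] [565.8 183.1   0. ]
oil_pot 0.44 [253.6 246.8] [764.8 -60.4   0. ]
tweezers 0.43 [150.2 277.5] [ 398.6 -368.9    0. ]
screwdriver 0.26 [228.  400.6] [393.4 167.6   0. ]
```

View pics/top0.png

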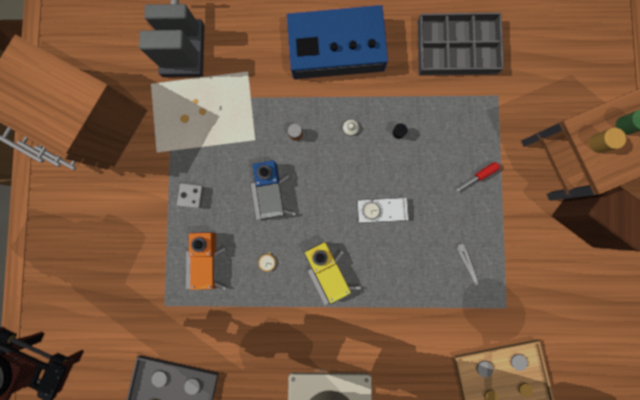

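View pics/scene0.png

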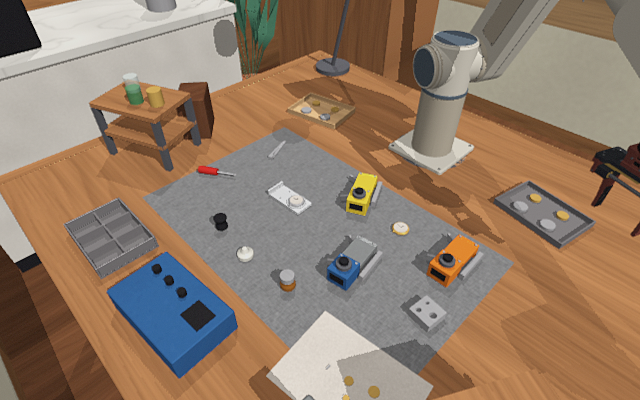

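The blue-boxed tester with the grey bar at top pixel (268,190) is the target. Its look-alikes are the orange one at (200,260) and the yellow one at (328,272). The carrier is at (382,210), with its nose to the left (+y), and the spare watch is at (267,262). I'll move over the lane for a close look, turning the jaws toward world x.

move_arm:
  motion:
    - [19,-35,10,0,0,-0.075,87]
    - [38,-70,20,0,0,-0.15,87]
    - [57,-105,30,0,0,-0.225,87]
    - [76,-140,40,0,0,-0.3,87]
    - [95,-175,50,0,0,-0.375,87]

```text
t: 2.02
ee_pos: [334.0, 401.0, 273.1]
orientation: [2.893, 1.225, 0.0]
ft_force: [0.5, -0.3, 0.2]
width: 87.0
```

move_arm:
  motion:
    - [19,-35,10,0,0,-0.075,87]
    - [38,-70,20,0,0,-0.15,87]
    - [57,-105,30,0,0,-0.225,87]
    - [76,-140,40,0,0,-0.3,87]
    - [95,-175,50,0,0,-0.375,87]

```text
t: 2.43
ee_pos: [429.1, 225.8, 323.5]
orientation: [-3.071, -0.663, -0.001]
ft_force: [1.2, 0.4, -0.0]
width: 87.0
```

move_arm:
  motion:
    - [19,-35,5,0,0,-0.075,87]
    - [38,-70,10,0,0,-0.15,87]
    - [57,-105,15,0,0,-0.225,87]
    - [76,-140,20,0,0,-0.3,87]
    - [95,-175,25,0,0,-0.375,87]

```text
t: 2.85
ee_pos: [524.2, 50.6, 348.2]
orientation: [-3.141, -0.079, -0.001]
ft_force: [1.6, 0.3, 0.5]
width: 86.7
```

```bash
cat >> h.py <<'E'
def wray(im,row,col):
    K=im["mtx"];T=np.array(im["camera_from_world"]);x=(col-K[0][2])/K[0][0];y=(row-K[1][2])/K[1][1]
    r=np.hypot(x,y)+1e-12;d=np.array([np.sin(r)*x/r,-np.sin(r)*y/r,-np.cos(r)]);R=T[:3,:3];return -R.T@T[:3,3],R.T@d
def wat(im,row,col,z):
    c,d=wray(im,row,col);return c+d*(z-c[2])/d[2]
def wproj(im,P):
    K=im["mtx"];T=np.array(im["camera_from_world"]);q=np.atleast_2d(P)@T[:3,:3].T+T[:3,3]
    a=np.stack([q[:,0],-q[:,1],-q[:,2]],1);h=np.hypot(a[:,0],a[:,1]);th=np.arctan2(h,a[:,2])
    return np.stack([K[0][0]*th*a[:,0]/h+K[0][2],K[1][1]*th*a[:,1]/h+K[1][2]],1)
def ortho(im,x0,x1,y0,y1,z,s=2):
    """world-plane rectification of wrist picture: image up=+x, left=+y, s px/mm"""
    xs=np.arange(x1,x0,-1/s);ys=np.arange(y1,y0,-1/s);X,Y=np.meshgrid(xs,ys,indexing='ij')
    p=wproj(im,np.stack([X.ravel(),Y.ravel(),0*X.ravel()+z],1)).astype(np.float32).reshape(X.shape+(2,))
    return cv2.remap(im["color"],p[...,0],p[...,1],cv2.INTER_CUBIC)
E
python3 - <<'E'
from h import *
np.set_printoptions(precision=1,suppress=True)
o=get_obs();print(o["t"],o["ee_pos"],o["orientation"],o["qpos"])
im=get_image("wrist");save("w1.png",im["color"]);print(im["mtx"]);T=np.array(im["camera_from_world"]);print(-T[:3,:3].T@T[:3,3])
Z=dict(tester=0,tester_stop=5,test_button_top=56,carrier=0,carrier_front=5,carrier_tail=11,nest=10,watch=11,spare_watch=0)
for l,z in Z.items():
    for m in mark_of(im,l)[:3]: print(l,round(m["p"],2),np.array(m["location"]),wat(im,*m["location"],z))
E
```

```text
2.85 [524.2  50.6 348.2] [-3.1 -0.1 -0. ] [0.1 0.1 1.7 0.  1.3 0. ]
[[309.7   0.  319. ]
 [  0.  309.7 200.4]
 [  0.    0.    1. ]]
[518.6 130.3 509.8]
tester 0.96 [200.3 226.3] [362.8 -28.8  -0. ]
tester 0.71 [107.9 351. ] [570.9 138.5   0. ]
tester 0.67 [  6.2 245.1] [387.2 309.8   0. ]
tester_stop 0.94 [167.8 209.1] [334.3  29.9   5. ]
test_button_top 0.6 [182.1 247.4] [414.9  19.5  56. ]
test_button_top 0.52 [ 87.9 405. ] [643.9 174.7  56. ]
carrier 0.81 [262.2 321.7] [ 537.5 -139.9    0. ]
carrier_front 0.84 [237.1 322.4] [535.9 -86.9   5. ]
carrier_front 0.36 [142.9 447. ] [742.1  94.8   5. ]
carrier_tail 0.84 [298.1 324. ] [ 545.7 -213.2   11. ]
carrier_tail 0.17 [350.7 249.5] [ 389.9 -371.9   11. ]
nest 0.84 [253.2 322. ] [ 536.7 -116.3   10. ]
nest 0.31 [236.2 321.3] [533.7 -83.1  10. ]
watch 0.98 [251.1 322.4] [ 537.2 -111.6   11. ]
watch 0.55 [249.9 325.8] [ 543.1 -108.9   11. ]
watch 0.43 [ 87.6 407.8] [661.  180.2  11. ]
spare_watch 0.58 [ 85.4 248.6] [401.6 170.    0. ]
spare_watch 0.39 [291.9 322.7] [ 543. -206.    0.]
```

View pics/w1.png

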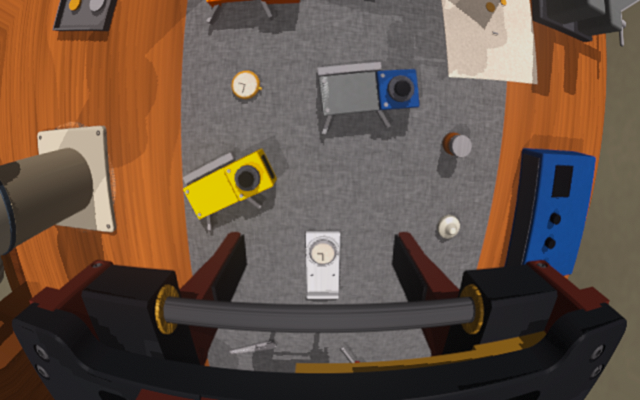

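The wrist view shows the tester's bridge and blue box at (350,90) and (400,88), the carrier at (322,262), and the yellow look-alike at (230,185). I'll rectify this picture to measure both.

```bash
python3 - <<'E'
from h import *
im=get_image("wrist")
a=ortho(im,500,700,60,240,40,3);b=ortho(im,500,590,-230,-50,10,3)
c=np.vstack([cv2.resize(a,None,fx=1,fy=1),b]);print(c.shape)
# ticks every 20mm
for i in range(0,c.shape[1],60): cv2.line(c,(i,0),(i,6),(255,0,0),1);cv2.line(c,(i,600),(i,606),(255,0,0),1)
for j in range(0,c.shape[0],60): cv2.line(c,(0,j),(6,j),(255,0,0),1)
cv2.imwrite("pics/o1.png",cv2.resize(c,None,fx=.68,fy=.68,interpolation=cv2.INTER_AREA)[...,::-1])
np.save("o1.npy",c)
# carrier: bright low-sat pixels at z=10
hsv=cv2.cvtColor(b,cv2.COLOR_RGB2HSV);m=((hsv[...,2]>150)&(hsv[...,1]<60)).astype(np.uint8)
cs=max(cv2.findContours(m,0,2)[0],key=cv2.contourArea);(u,v),s,ang=cv2.minAreaRect(cs);print("carrier",590-v/3,-50-u/3,np.array(s)/3,ang)
# blue box top z=50
a=ortho(im,560,720,80,240,50,3);hsv=cv2.cvtColor(a,cv2.COLOR_RGB2HSV);m=((hsv[...,0]>95)&(hsv[...,0]<125)&(hsv[...,1]>120)&(hsv[...,2]>60)).astype(np.uint8)
cs=max(cv2.findContours(cv2.morphologyEx(m,cv2.MORPH_CLOSE,np.ones((9,9))),0,2)[0],key=cv2.contourArea);(u,v),s,ang=cv2.minAreaRect(cs);print("box",720-v/3,240-u/3,np.array(s)/3,ang)
E
```

```text
(870, 540, 3)
carrier 538.4362182617188 -138.4651387532552 [ 61.47922262 129.2698466 ] 87.06932067871094
box 634.7928059895834 172.83383687337238 [62.0502828 59.2397054] 80.40109252929688
```

View pics/o1.png

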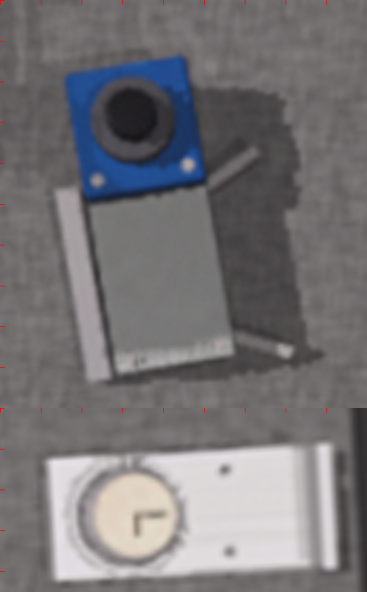

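Measured poses:
- **Tester:** origin about (572.7, 137.2), yaw 0.162 rad from +y. The box measures 62x59, which matches the given size.
- **Carrier:** centre about (538.4, -138.5), yaw 0.05. It measures 61x129, also a match.

The lane line at y=-130 passes x≈616. I'll first push the carrier sideways with both open fingers along its long side, turning it onto that line, and then push it from the tail.

move_arm:
  motion:
    - [-3,-12,-19,0,0,0.105,87]
    - [-6,-24,-38,0,0,0.21,87]
    - [-9,-37,-58,0,0,0.314,87]
    - [-12,-50,-77,0,0,0.419,87]
    - [-16,-62,-97,0,0,0.524,87]

```text
t: 3.82
ee_pos: [507.6, -9.3, 250.1]
orientation: [3.008, 0.905, 0.001]
ft_force: [0.5, 0.1, 0.6]
width: 86.9
```

move_arm:
  motion:
    - [-3,-12,-19,0,0,0.105,87]
    - [-6,-24,-38,0,0,0.21,87]
    - [-9,-37,-58,0,0,0.314,87]
    - [-12,-50,-77,0,0,0.419,87]
    - [-16,-62,-97,0,0,0.524,87]

```text
t: 4.23
ee_pos: [491.8, -71.4, 153.1]
orientation: [2.671, 1.653, 0.001]
ft_force: [-0.1, 0.2, -0.2]
width: 87.2
```

move_arm:
  motion:
    - [-3,-12,-19,0,0,0.105,87]
    - [-6,-24,-38,0,0,0.21,87]
    - [-9,-37,-58,0,0,0.314,87]
    - [-12,-50,-77,0,0,0.419,87]
    - [-16,-62,-97,0,0,0.524,87]

```text
t: 4.65
ee_pos: [476.0, -133.5, 56.1]
orientation: [2.151, 2.288, 0.001]
ft_force: [0.6, -0.8, -0.7]
width: 87.4
```

move_arm:
  motion:
    - [0,0,-15,0,0,0,87]
    - [0,0,-30,0,0,0,87]
    - [0,0,-42,0,0,0,87]
    - [0,0,-52,0,0,0,87]
    - [0,0,-52,0,0,0,87]

```text
t: 5.07
ee_pos: [474.9, -132.7, 3.2]
orientation: [-2.157, -2.281, 0.002]
ft_force: [-1.0, 0.1, -0.2]
width: 86.8
```

```bash
python3 - <<'E'
from h import *
o=get_obs();print(o["t"],o["ee_pos"],o["orientation"],o["ft_force"],o["qpos"])
im=get_image("wrist");save("w2.png",im["color"])
E
```

```text
5.0667 [ 474.87295568 -132.67801464    3.16048254] [-2.15684739e+00 -2.28131111e+00  1.68102440e-03] [-0.99432853  0.10464284 -0.18099534] [-2.96572505e-01  6.11712926e-01  2.01728303e+00 -4.58307388e-05
  5.14959599e-01 -1.92340222e+00]
```

View pics/w2.png

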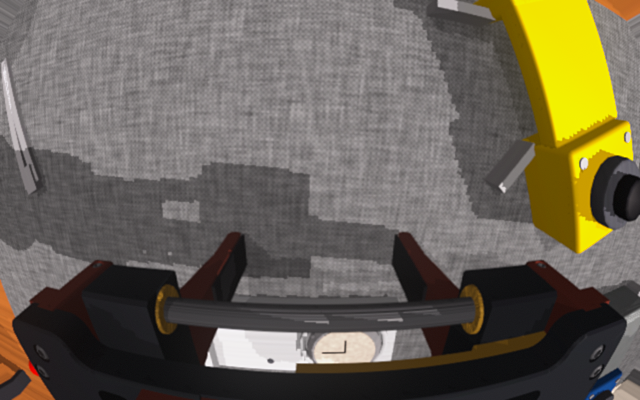

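The fingers stand alongside the carrier, clear of the watch, with about a 20 mm gap. I'll push sideways gently.

move_arm:
  motion:
    - [5,0,0,0,0,0,87]
    - [10,0,0,0,0,0,87]
    - [14,0,0,0,0,0,87]
    - [18,0,0,0,0,0,87]
    - [21,0,0,0,0,0,87]

```text
t: 5.53
ee_pos: [497.8, -133.5, 5.2]
orientation: [2.158, 2.281, 0.001]
ft_force: [-0.6, 0.8, -0.1]
width: 87.4
```

move_arm:
  motion:
    - [4,0,0,0,0,0.005,87]
    - [9,0,0,0,0,0.01,87]
    - [14,0,0,0,0,0.02,87]
    - [20,0,0,0,0,0.03,87]
    - [26,0,0,0,0,0.037,87]

```text
t: 5.95
ee_pos: [521.1, -133.0, 4.5]
orientation: [-2.114, -2.32, 0.003]
ft_force: [-5.7, -0.1, 3.9]
width: 87.1
```

move_arm:
  motion:
    - [6,0,0,0,0,0.008,87]
    - [12,0,0,0,0,0.016,87]
    - [18,0,0,0,0,0.024,87]
    - [24,0,0,0,0,0.031,87]
    - [30,0,0,0,0,0.038,87]

```text
t: 6.37
ee_pos: [551.2, -133.1, 4.5]
orientation: [-2.069, -2.359, 0.003]
ft_force: [-5.5, -0.1, 5.1]
width: 86.8
```

move_arm:
  motion:
    - [6,0,0,0,0,0.008,87]
    - [12,0,0,0,0,0.016,87]
    - [18,0,0,0,0,0.024,87]
    - [22,0,0,0,0,0.031,87]
    - [24,0,0,0,0,0.037,87]

```text
t: 6.78
ee_pos: [576.8, -133.3, 4.5]
orientation: [-2.027, -2.4, 0.0]
ft_force: [-2.5, -0.3, 0.8]
width: 87.1
```

```bash
cat > car.py <<'E'
from h import *
np.set_printoptions(precision=3,suppress=True)
o=get_obs();print(o["t"],o["ee_pos"],o["orientation"],o["ft_force"])
im=get_image("top");
for l,z in dict(carrier_front=5,carrier_tail=11,nest=10,watch=11).items():
    for m in mark_of(im,l)[:1]: print(l,round(m["p"],2),at(im,*m["location"],z))
im=get_image("scene")
for l,z in dict(carrier_front=5,carrier_tail=11,nest=10,watch=11).items():
    for m in mark_of(im,l)[:1]: print(l,round(m["p"],2),at(im,*m["location"],z))
E
python3 car.py
```

```text
6.7833 [ 576.793 -133.292    4.537] [-2.027 -2.4    0.   ] [-2.451 -0.273  0.777]
carrier_front 0.52 [616.486 -78.009   5.   ]
carrier_tail 0.45 [646.25  184.103  11.   ]
nest 0.45 [612.504 -99.733  10.   ]
watch 0.58 [ 614.554 -107.835   11.   ]
carrier_front 0.74 [623.158 -65.689   5.   ]
carrier_tail 0.84 [ 632.161 -200.29    11.   ]
nest 0.96 [ 614.007 -110.102   10.   ]
watch 0.72 [ 614.336 -103.758   11.   ]
```

move_arm:
  motion:
    - [-10,-2,0,0,0,0,87]
    - [-25,-4,0,0,0,0,87]
    - [-35,-6,10,0,0,0,87]
    - [-35,-6,50,0,0,0,87]
    - [-35,-6,90,0,0,0,87]

```text
t: 7.7
ee_pos: [538.2, -139.0, 93.7]
orientation: [-2.025, -2.394, 0.004]
ft_force: [0.9, -0.8, 0.1]
width: 87.0
```

move_arm:
  motion:
    - [5,-5,15,0,0,-0.105,70]
    - [10,-10,30,0,0,-0.21,50]
    - [15,-20,40,0,0,-0.314,32]
    - [20,-30,50,0,0,-0.419,32]
    - [30,-40,60,0,0,-0.524,32]

```text
t: 8.12
ee_pos: [570.2, -179.7, 155.2]
orientation: [-2.584, -1.785, 0.001]
ft_force: [-0.0, 0.1, -0.8]
width: 56.9
```

move_arm:
  motion:
    - [6,-8,0,0,0,-0.105,32]
    - [12,-16,0,0,0,-0.21,32]
    - [18,-24,0,0,0,-0.314,32]
    - [24,-32,0,0,0,-0.419,32]
    - [30,-40,0,0,0,-0.524,32]

```text
t: 8.53
ee_pos: [600.9, -219.8, 154.4]
orientation: [-2.959, -1.054, 0.001]
ft_force: [0.1, 0.2, -0.9]
width: 32.2
```

move_arm:
  motion:
    - [6,-6,0,0,0,-0.105,32]
    - [12,-12,0,0,0,-0.21,32]
    - [18,-18,0,0,0,-0.314,32]
    - [24,-24,0,0,0,-0.419,32]
    - [30,-30,0,0,0,-0.524,32]

```text
t: 8.95
ee_pos: [630.9, -249.7, 154.3]
orientation: [-3.131, -0.252, 0.001]
ft_force: [-0.5, -0.1, -0.7]
width: 32.3
```

```bash
cat > w.py <<'E'
from h import *
import sys
np.set_printoptions(precision=3,suppress=True)
o=get_obs();print(o["t"],o["ee_pos"],o["orientation"],o["ft_force"],o["width"])
im=get_image("wrist");n=sys.argv[1]
a=ortho(im,540,700,-240,220,10,1.7);save(n+".png",a);print(a.shape)
b=ortho(im,540,700,-240,-20,10,3)
hsv=cv2.cvtColor(b,cv2.COLOR_RGB2HSV);m=((hsv[...,2]>150)&(hsv[...,1]<60)).astype(np.uint8)
cs=max(cv2.findContours(m,0,2)[0],key=cv2.contourArea);(u,v),s,ang=cv2.minAreaRect(cs);print("carrier",700-v/3,-20-u/3,np.array(s)/3,ang)
a=ortho(im,540,720,80,240,50,3);hsv=cv2.cvtColor(a,cv2.COLOR_RGB2HSV);m=((hsv[...,0]>95)&(hsv[...,0]<125)&(hsv[...,1]>120)&(hsv[...,2]>60)).astype(np.uint8)
cs=max(cv2.findContours(cv2.morphologyEx(m,cv2.MORPH_CLOSE,np.ones((9,9))),0,2)[0],key=cv2.contourArea);(u,v),s,ang=cv2.minAreaRect(cs);print("box",720-v/3,240-u/3,np.array(s)/3,ang)
for l,z in dict(carrier_front=5,carrier_tail=11,nest=10,watch=11,tester=0,tester_stop=5,test_button_top=58).items():
    for m in mark_of(im,l)[:1]: print(l,round(m["p"],2),wat(im,*m["location"],z))
E
python3 w.py w3
```

```text
8.95 [ 630.908 -249.684  154.32 ] [-3.131 -0.252  0.001] [-0.537 -0.093 -0.676] 32.31748571277369
(272, 782, 3)
carrier 618.5468800862631 -137.18008422851562 [ 62.352 131.222] 80.04193115234375Traceback (most recent call last):
  File "w.py", line 11, in <module>
    cs=max(cv2.findContours(cv2.morphologyEx(m,cv2.MORPH_CLOSE,np.ones((9,9))),0,2)[0],key=cv2.contourArea);(u,v),s,ang=cv2.minAreaRect(cs);print("box",720-v/3,240-u/3,np.array(s)/3,ang)
ValueError: max() iterable argument is empty
```

View pics/w3.png

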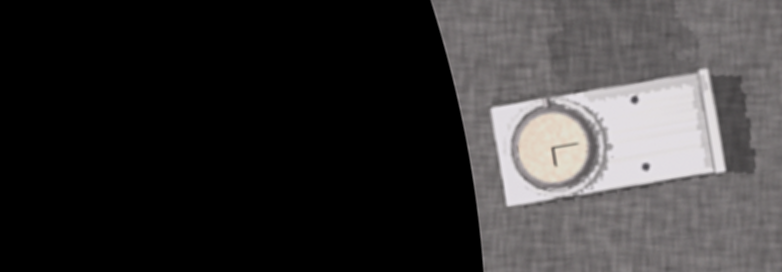

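The watch sits centred in its nest, and the carrier is on the lane line: centre (618.5, -137.2), yaw 0.17. I'll lower the tool behind the tail and push along the lane.

move_arm:
  motion:
    - [1,0,-35,0,0,0,32]
    - [2,0,-70,0,0,0,32]
    - [4,0,-105,0,0,0,32]
    - [5,0,-135,0,0,0,32]
    - [5,0,-149,0,0,0,32]

```text
t: 9.42
ee_pos: [633.4, -248.2, 1.4]
orientation: [-3.128, -0.264, 0.009]
ft_force: [-0.3, 0.9, -0.1]
width: 31.8
```

move_arm:
  motion:
    - [-1,8,0,0,0,0,32]
    - [-3,16,0,0,0,0,32]
    - [-4,24,0,0,0,0,32]
    - [-5,31,0,0,0,0,32]
    - [-6,35,0,0,0,0,32]

```text
t: 9.83
ee_pos: [631.2, -213.3, 7.2]
orientation: [3.13, 0.262, 0.003]
ft_force: [-0.5, -2.6, 1.8]
width: 31.8
```

move_arm:
  motion:
    - [-1,5,0,0,0,0,32]
    - [-2,11,0,0,0,0,32]
    - [-3,18,0,0,0,0,32]
    - [-4,26,0,0,0,0,32]
    - [-6,34,0,0,0,0,32]

```text
t: 10.25
ee_pos: [626.2, -181.1, 7.1]
orientation: [3.129, 0.26, 0.006]
ft_force: [0.2, -4.6, 5.0]
width: 32.1
```

move_arm:
  motion:
    - [-1.3,8,0,0,0,0,32]
    - [-2.6,16,0,0,0,0,32]
    - [-3.9,24,0,0,0,0,32]
    - [-5.2,32,0,0,0,0,32]
    - [-6.5,40,0,0,0,0,32]

```text
t: 10.67
ee_pos: [619.5, -140.8, 7.0]
orientation: [3.129, 0.26, 0.005]
ft_force: [1.1, -4.9, 4.6]
width: 31.8
```

move_arm:
  motion:
    - [-1.3,8,0,0,0,0,32]
    - [-2.6,16,0,0,0,0,32]
    - [-3.9,24,0,0,0,0,32]
    - [-5.2,32,0,0,0,0,32]
    - [-6.5,40,0,0,0,0,32]

```text
t: 11.08
ee_pos: [613.0, -100.8, 7.0]
orientation: [3.129, 0.26, 0.005]
ft_force: [1.8, -6.8, 5.0]
width: 32.2
```

```bash
sed -i 's/^im=get_image("wrist")/im=get_image("wrist");cv2.imwrite("pics\/raw_"+sys.argv[1]+".png",im["color"][...,::-1])/; /^cs=max/d;/^hsv/d' w.py; python3 w.py w4; python3 car.py
```

```text
11.0833 [ 612.976 -100.803    6.97 ] [3.129 0.26  0.005] [ 1.789 -6.785  5.007] 32.17666740721173
(272, 782, 3)
carrier_tail 0.64 [610.915 -85.253  11.   ]
watch 0.59 [594.528   5.668  11.   ]
tester 0.94 [361.769 -24.745   0.   ]
11.4833 [ 611.268 -100.439    5.378] [-3.131 -0.26   0.001] [ 0.058 -0.043  0.18 ]
carrier_front 0.59 [600.31   33.078   5.   ]
carrier_tail 0.5 [ 752.88  -186.014   11.   ]
nest 0.75 [595.859   9.606  10.   ]
watch 0.67 [606.934 -16.958  11.   ]
carrier_front 0.88 [589.678  30.39    5.   ]
carrier_tail 0.6 [617.825 -87.618  11.   ]
nest 0.88 [599.388   8.518  10.   ]
watch 0.57 [595.993  11.005  11.   ]
```

View pics/w4.png

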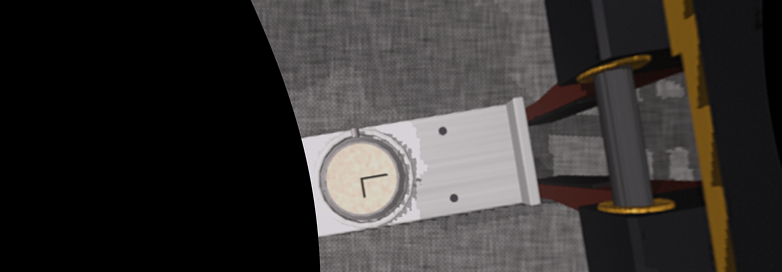

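The tail contact is flat and the line is good, with about 160 mm to go. I'll keep pushing.

move_arm:
  motion:
    - [-1,6,0,0,0,0,32]
    - [-2.2,13,0,0,0,0,32]
    - [-3.6,22,0,0,0,0,32]
    - [-5.2,31,0,0,0,0,32]
    - [-6.5,40,0,0,0,0,32]

```text
t: 12.4
ee_pos: [604.9, -59.3, 5.7]
orientation: [3.131, 0.261, 0.0]
ft_force: [-0.2, -2.2, 0.1]
width: 32.1
```

move_arm:
  motion:
    - [-1.3,8,0,0,0,0,32]
    - [-2.6,16,0,0,0,0,32]
    - [-3.9,24,0,0,0,0,32]
    - [-5.2,32,0,0,0,0,32]
    - [-6.5,40,0,0,0,0,32]

```text
t: 12.82
ee_pos: [598.5, -19.6, 5.7]
orientation: [3.131, 0.261, 0.0]
ft_force: [1.2, -3.2, 0.4]
width: 31.9
```

move_arm:
  motion:
    - [-1.3,8,0,0,0,0,32]
    - [-2.6,16,0,0,0,0,32]
    - [-3.9,24,0,0,0,0,32]
    - [-5.2,32,0,0,0,0,32]
    - [-6.5,40,0,0,0,0,32]

```text
t: 13.23
ee_pos: [592.0, 20.4, 5.7]
orientation: [3.131, 0.26, 0.0]
ft_force: [0.2, -3.4, 0.9]
width: 31.9
```

```bash
python3 w.py w5; python3 - <<'E'
import cv2
a=cv2.imread("pics/raw_w5.png");cv2.imwrite("pics/w5c.png",cv2.resize(a[100:330,160:480],None,fx=2.4,fy=2.4,interpolation=cv2.INTER_CUBIC))
E
```

```text
13.2333 [592.046  20.364   5.727] [3.131 0.26  0.   ] [ 0.186 -3.408  0.859] 31.932645984874885
(272, 782, 3)
carrier_tail 0.81 [591.576  33.445  11.   ]
watch 0.77 [575.534 126.15   11.   ]
tester 0.92 [365.841 -25.109   0.   ]
tester_stop 0.96 [335.984  28.681   5.   ]
test_button_top 0.86 [391.416  16.019  58.   ]
```

View pics/w5c.png

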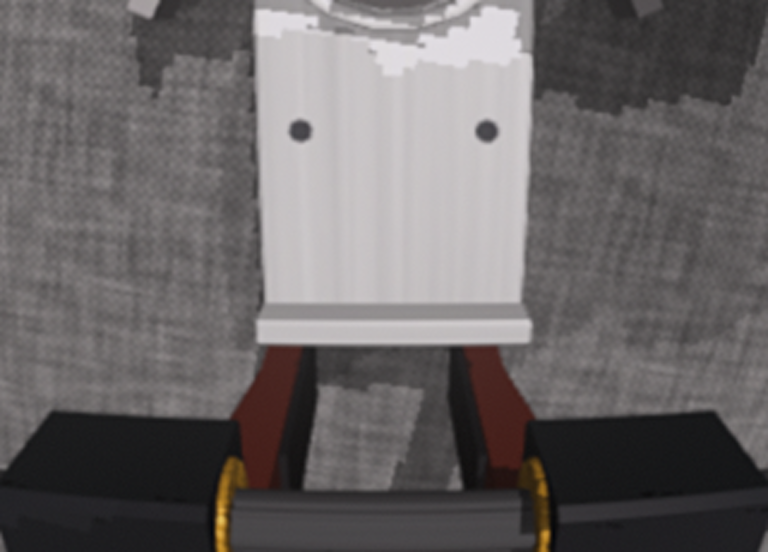

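The carrier is centred between the cheek tips, at crop columns 145 and 650 with the carrier at 394. About 38 mm remains, so I'll advance and then creep until the force rises.

move_arm:
  motion:
    - [-1,6,0,0,0,0,32]
    - [-2.1,13,0,0,0,0,32]
    - [-3.2,20,0,0,0,0,32]
    - [-4.2,26,0,0,0,0,32]
    - [-4.9,30,0,0,0,0,32]

```text
t: 14.05
ee_pos: [586.9, 50.6, 5.6]
orientation: [-3.131, -0.262, 0.0]
ft_force: [-0.3, -2.4, -1.7]
width: 31.7
```

move_arm:
  motion:
    - [-0.3,2,0,0,0,0,32]
    - [-0.6,4,0,0,0,0,32]
    - [-0.8,5,0,0,0,0,32]
    - [-1,6,0,0,0,0,32]
    - [-1,6,0,0,0,0,32]

```text
t: 14.47
ee_pos: [586.7, 55.0, 5.8]
orientation: [3.13, 0.261, 0.001]
ft_force: [1.8, -5.9, -1.8]
width: 31.8
```

move_arm:
  motion:
    - [-0.2,1,0,0,0,0,32]
    - [-0.3,2,0,0,0,0,32]
    - [-0.3,2,0,0,0,0,32]

```text
t: 14.72
ee_pos: [586.8, 55.2, 5.9]
orientation: [3.128, 0.262, 0.002]
ft_force: [2.4, -16.2, -1.1]
width: 32.0
```

move_arm:
  motion:
    - [-0.2,1,0,0,0,0,32]
    - [-0.3,2,0,0,0,0,32]
    - [-0.3,2,0,0,0,0,32]

```text
t: 14.97
ee_pos: [586.8, 55.3, 6.0]
orientation: [3.126, 0.263, 0.002]
ft_force: [3.1, -27.1, 0.6]
width: 31.9
```

The force climbed to 27 N with no further motion, which means a hard stop within 3 mm of the predicted spot. I'll release, back off, rise and check.

move_arm:
  motion:
    - [0.7,-4,0,0,0,0,32]
    - [2,-12,0,0,0,0,32]
    - [4,-25,0,0,0,0,32]
    - [5,-30,30,0,0,0,20]
    - [5,-30,70,0,0,0,0]

```text
t: 15.38
ee_pos: [588.1, 28.1, 73.2]
orientation: [-3.13, -0.259, 0.011]
ft_force: [-0.1, 1.0, 0.4]
width: 21.7
```

move_arm:
  motion:
    - [0,0,40,0,0,0,0]
    - [0,0,80,0,0,0,0]
    - [0,0,120,0,0,0,0]
    - [0,0,120,0,0,0,0]
    - [0,0,120,0,0,0,0]

```text
t: 15.8
ee_pos: [592.4, 29.3, 198.6]
orientation: [3.131, 0.26, 0.009]
ft_force: [-0.1, -0.3, -0.3]
width: 0.5
```

```bash
python3 w.py w6; python3 - <<'E'
from h import *
im=get_image("wrist")
a=ortho(im,520,720,-20,240,22,3);save("w6o.png",a);print(a.shape)
E
```

```text
15.8 [592.368  29.305 198.588] [3.131 0.26  0.009] [-0.074 -0.284 -0.286] 0.4787698972678817
(272, 782, 3)
carrier_front 0.55 [573.658 136.585   5.   ]
carrier_tail 0.74 [587.406  70.27   11.   ]
tester 0.66 [362.795 -26.468  -0.   ]
tester_stop 0.75 [564.382 197.073   5.   ]
test_button_top 0.86 [641.172 178.776  58.   ]
(600, 780, 3)
```

View pics/w6o.png

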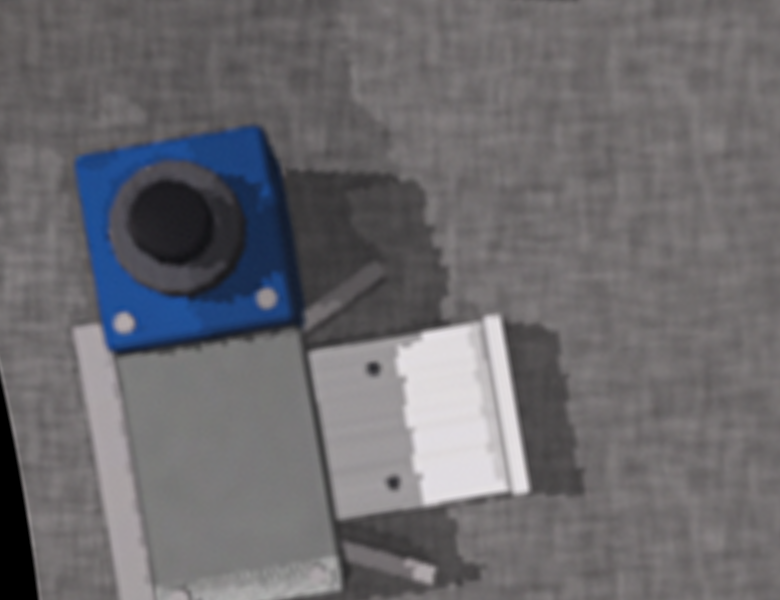

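The carrier is home: the lip rear is at tester x≈-71 (expected -70), its angle is about 0.16, the same as the bar, and it's centred between the cheeks. Next is the button at about (637.5, 173.5), with the fingers closed.

move_arm:
  motion:
    - [9,29,0,0,0,0,0]
    - [18,58,-15,0,0,0,0]
    - [27,87,-40,0,0,0,0]
    - [36,116,-75,0,0,0,0]
    - [45,144,-105,0,0,0,0]

```text
t: 16.67
ee_pos: [635.0, 171.6, 93.1]
orientation: [-3.131, -0.26, -0.001]
ft_force: [0.1, -0.5, 0.0]
width: 0.8
```

move_arm:
  motion:
    - [0,0,-6,0,0,0,0]
    - [0,0,-12,0,0,0,0]
    - [0,0,-18,0,0,0,0]
    - [0,0,-18,0,0,0,0]

```text
t: 17.0
ee_pos: [634.1, 169.3, 75.9]
orientation: [3.131, 0.259, -0.001]
ft_force: [-1.2, -0.4, 0.0]
width: 0.4
```

```bash
python3 - <<'E'
from h import *
o=get_obs();print(o["t"],o["ee_pos"],o["ft_force"])
im=get_image("scene");c=im["color"][200:310,280:420];save("s7.png",c,5)
E
```

```text
17.0 [634.14265262 169.26116893  75.86183964] [-1.23933115 -0.43688458  0.0198123 ]
```

View pics/s7.png

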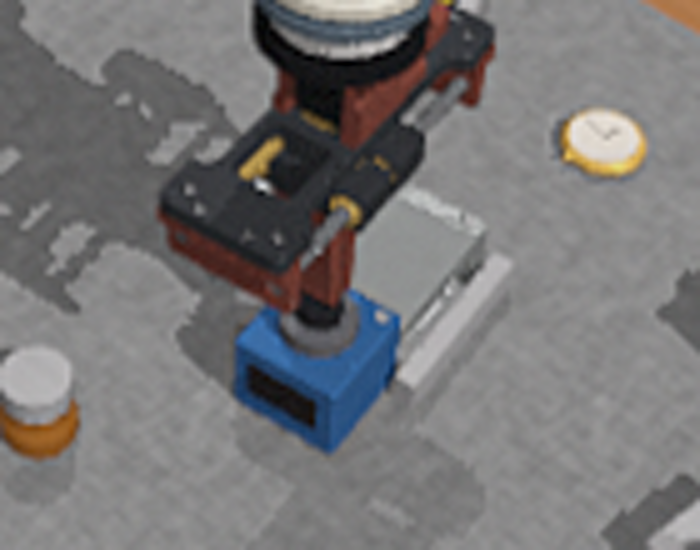

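The fingers are over the button. I'll correct by (+3, +4) and creep down.

move_arm:
  motion:
    - [3,4,0,0,0,0,0]
    - [3,4,-4,0,0,0,0]
    - [3,4,-7,0,0,0,0]
    - [3,4,-10,0,0,0,0]
    - [3,4,-10,0,0,0,0]

```text
t: 17.47
ee_pos: [638.7, 174.2, 66.8]
orientation: [-3.131, -0.26, -0.004]
ft_force: [2.9, -0.4, 5.2]
width: 0.8
```

move_arm:
  motion:
    - [0,0,-2,0,0,0,0]
    - [0,0,-4,0,0,0,0]
    - [0,0,-4,0,0,0,0]

```text
t: 17.72
ee_pos: [638.9, 174.3, 65.9]
orientation: [-3.131, -0.26, -0.004]
ft_force: [-5.4, -2.9, 25.5]
width: 0.7
```

move_arm:
  motion:
    - [0,0,-2,0,0,0,0]
    - [0,0,-3,0,0,0,0]
    - [0,0,-3,0,0,0,0]

```text
t: 17.97
ee_pos: [639.0, 174.4, 65.5]
orientation: [-3.131, -0.261, -0.005]
ft_force: [-13.4, -4.7, 44.4]
width: 0.6
```

move_arm:
  motion:
    - [0,0,2,0,0,0,0]
    - [0,0,5,0,0,0,0]
    - [0,0,7,0,0,0,0]
    - [0,0,7,0,0,0,0]

```text
t: 18.3
ee_pos: [638.7, 174.3, 67.6]
orientation: [-3.131, -0.261, -0.004]
ft_force: [3.6, -1.1, 4.2]
width: 0.5
```

move_arm:
  motion:
    - [0,0,2,0,0,0,0]
    - [0,0,2,0,0,0,0]

```text
t: 18.47
ee_pos: [638.1, 174.3, 68.6]
orientation: [-3.131, -0.26, -0.001]
ft_force: [4.0, 0.1, 3.6]
width: 0.4
```

move_arm:
  motion:
    - [0,0,2,0,0,0,0]
    - [0,0,2,0,0,0,0]

```text
t: 18.63
ee_pos: [637.4, 174.3, 70.1]
orientation: [3.131, 0.26, -0.001]
ft_force: [2.0, -1.1, 2.7]
width: 0.4
```

move_arm:
  motion:
    - [0,0,3,0,0,0,0]
    - [0,0,3,0,0,0,0]

```text
t: 18.8
ee_pos: [636.6, 174.3, 72.9]
orientation: [3.131, 0.261, -0.003]
ft_force: [-0.2, 0.3, 0.1]
width: 0.6
```

The spring force fell smoothly from 4.2 to 2.7 to 0 N as the tool rose, so the button did reach its hard bottom and has come back up. I'll retreat and do a last check.

move_arm:
  motion:
    - [0,0,15,0,0,0,0]
    - [0,-5,50,0,0,0,0]
    - [-10,-40,85,0,0,0,0]
    - [-25,-80,120,0,0,0,0]
    - [-40,-120,125,0,0,0,0]

```text
t: 19.22
ee_pos: [605.6, 73.6, 195.7]
orientation: [-3.13, -0.264, -0.007]
ft_force: [1.4, -1.0, 0.6]
width: 0.3
```

move_arm:
  motion:
    - [0,-20,0,0,0,0,0]
    - [0,-25,0,0,0,0,0]
    - [0,-25,0,0,0,0,0]
    - [0,-25,0,0,0,0,0]
    - [0,-25,0,0,0,0,0]

```text
t: 19.63
ee_pos: [604.4, 49.4, 191.2]
orientation: [-3.13, -0.262, 0.002]
ft_force: [0.2, 0.2, -0.7]
width: 0.2
```

```bash
python3 w.py w8; python3 - <<'E'
from h import *
im=get_image("wrist")
a=ortho(im,520,720,-20,240,22,3);save("w8o.png",a)
im=get_image("top")
for l in("spare_watch","loupe","jar","oil_pot","bench_block"):
    for m in mark_of(im,l)[:1]: print(l,round(m["p"],2),at(im,*m["location"],0)[:2])
E
```

```text
19.6333 [604.393  49.386 191.226] [-3.13  -0.262  0.002] [ 0.178  0.207 -0.659] 0.21231539194027232
(272, 782, 3)
carrier_tail 0.94 [585.88   68.426  11.   ]
tester 0.91 [570.653 133.834   0.   ]
tester_stop 0.82 [566.183 197.868   5.   ]
test_button_top 0.92 [404.009  19.989  58.   ]
spare_watch 0.15 [586.44535246 138.31036875]
loupe 0.58 [ 745.64070453 -196.55376044]
jar 0.54 [ 393.36622572 -376.66455426]
oil_pot 0.64 [771.68685038 -59.8794363 ]
bench_block 0.91 [579.11766074 385.09137215]
```

View pics/w8o.png

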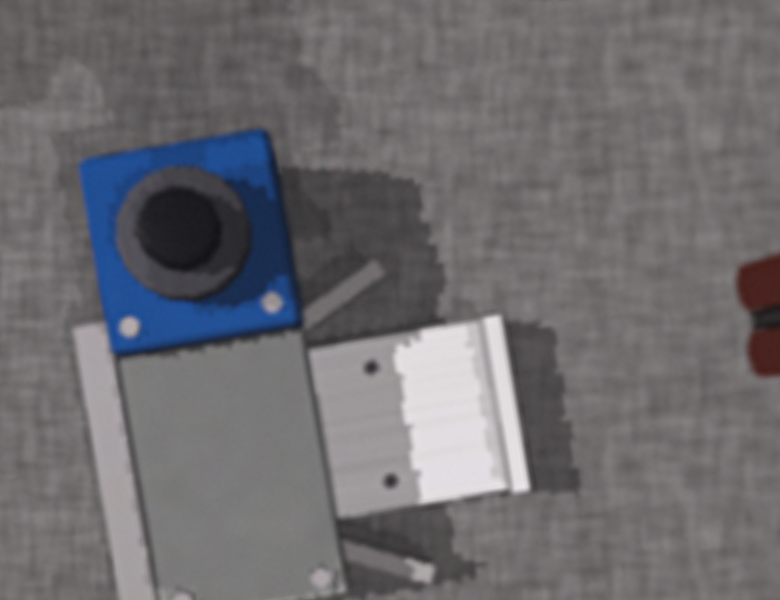

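The carrier hasn't moved, the button is up and the arm is clear, so I'm handing in.

```bash
python3 -c "
from workcell import *
close_job()"
```

```text
the job is handed in; nothing more can be done
```

The carrier is home against the back stop, and the button was pressed fully down and has come back up. The job is handed in at about 20 s of the 72 s allowed.

- **Pushing:** I pushed the carrier sideways onto the lane line with both open fingers, then pushed it by its tail lip under the bridge. At the stop the force rose to 27 N with no further motion.
- **Button:** With closed fingers I pressed until it bottomed out, up to 44 N. On release the force fell smoothly to 0 over about 6 mm of travel.

**Last checks:**
- **Carrier:** The last view shows its tail at tester x ≈ -70 to -71 mm (home is -70). It is straight with the bridge and centred between the cheeks.
- **Robot:** The arm is clear, with no contact force.
- **Watch:** I last saw it whole and centred in its nest partway along the tail push. It is hidden under the bridge now, so I could not check it at the end.
- **Bystanders:** The loupe, oil pot and bench block read within about 8 mm of where they started, which is within the network's scatter. The final detections for the jar and spare watch were false hits at other spots. Both looked undisturbed in the scene picture taken just before the press. I did not re-check the tweezers and screwdriver, but the arm never went near them.
- **Stop position:** The hard stop came about 3 mm earlier than my estimate. I put that down to calibration and measuring error.

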